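# Hang a face mill on a slanted arbor and seat it over the drive keys

### The arm

A 6-joint arm with a two-finger parallel gripper is mounted at the origin on the work surface. World frame = base frame: x ahead of the robot, y to its left, z up, the work surface at z = 0. Lengths are in m, angles in rad, forces in N, time in s.
With the tool pointing down it reaches from about 0.375 to 0.75 m from the base axis. Payload 9 kg.
Tool frame: the origin (TCP) lies at the very end of the fingers, on their centre line; the grasp point (between the pads) lies 19 mm behind it; z points along the fingers, y is the direction in which the jaws open and shut (so a half turn about z gives the same grasp; the last joint's range is limited). The gripper opens to 85 mm and grips with 20 to 120 N. Pads are 22 mm wide; open, the fingers measure 114 mm over their backs; the gripper's body (76 mm by 85 mm) begins 54 mm behind the grasp point. The pads swing forward as they close: fully open they stand 13 mm farther back than shut.
Start: joints at [-1.443, 0.104, 0.097, 1.564, 0, 1.353], TCP at [0.203, -0.565, 0.231] pointing down, gripper open.
Joint ranges: [-2.99, 2.99], [-0.84, 1.86], [-1.1, 1.16], [-1.84, 2.11], [-1.51, 1.56], [-3.14, 3.14]. Speed limits (rad/s): [2.22, 2.22, 2.57, 3.14, 3.14, 3.14].

### API

Orientations are given as a unit quaternion [x, y, z, w].
In Python, from bench import robot gives the robot as it stands.
- The arm moves only by the shell command python3 -m pendant 'ROWS' [FORCE]. ROWS is a JSON object of lists of equal length, an entry for each row: "jaw": the closure in counts, from 0 (fully open) to 255 (shut); "translation": the shift along the tool's x, y, z in cm, a list of three; "turn": the turn, a rotation vector about the tool's x, y, z in degrees, a list of three. A call has 1 to 12 rows; each row is the pose to reach, as a shift and turn from the pose commanded when the call began, along the tool's axes at that moment; what a row does not reach only later rows make up. A row lasts 1/8 s, in which the tool goes at most 62.5 mm and 10.7 degrees, less where a joint would pass 70% of its speed; a pose out of reach is approached as far as the arm can. A call with a gripper value outside its range is refused whole. The fingers move at their own pace and stop on an object; FORCE is the grip in N (left out, the last holds). Time passes only in rows, so rows that repeat a pose let the fingers close. It gives the time, the measured TCP pose, the force and the opening at its end, in the units of the state.
- robot.get_obs(): the state, without advancing time (a new reading comes with each control period).
- robot.grab_frame(name): name is "side" or "top"; returns a dict with "img" (420x560x3 uint8, red, green, blue), "depth" (420x560 float32, m along the optical axis (not along the pixel's ray), 0 where there is no reading), "fx", "fy", "cx", "cy" (pixels), "origin" and "orientation" of the camera in the world. Camera axes: x right, y down, z forward; pixel columns grow to the right and rows downward; lengths in m; the calibration is good to about 2 mm. A picture is of the moment at which its call begins.
- robot.hand_in(): hands the job in, once; it reports no verdict.
Trained networks look in a picture, given as the dict that the camera call returned (one of the last four; its "shot" number tells which), for a name from the list of things; names that differ only in an ending like _2 or _b are one class to them, and where a whole thing is asked for, a point or a joint stands for the part that bears it (a point fixed in the world has none). Each returns a list of dicts, best first, with "score" (0 to 1); they miss things now and then, are a little off and sometimes report something else, mostly with a low value. They report only what shows in the picture. A call takes as long as a camera call.
- robot.recognise(query, picture): "centre" ([x, y, z] in m, in world coordinates, good to about 4 mm: the middle of the surface that is visible of it).
The state is a dict: "t": time; "joint_pos": joint angles; "dq": joint speeds; "tau": joint torques, N m; "tool_pos": TCP position; "orientation": TCP orientation; "contact_force": force on the tool from outside, world axes, zero at the start; "wrist_torque": the same for the moment, N m; "width": finger opening in m.
Only numpy, scipy, OpenCV 4.12 (cv2) and the standard library are available. Lean on these libraries where they do the work, as an engineer would, in place of code of your own. Each camera call takes 0.05 s, during which the arm holds its last target. There are 200 camera calls.

### The job

Hang the face mill on the pilot of the slanted tool arbor in the blue setting fixture: slide it on along the pilot's axis, inserts outward, and turn it under a light push until the slot in its back drops over the arbor's two drive keys. Press it home on the arbor's shoulder with a steady push of about 20 N for a second, so that its back sits flush all round, and let go. Feel for the keys rather than forcing the cutter, and leave the other things on the bench where they are.

Things in the scene. Friction and masses are not known exactly. Their poses are not given: they have to be found in the camera images.
- cutter: The face mill, grey steel, 48 mm diameter all the way up, 40 mm high, about 0.4 kg. It starts standing on its back on the mat, four gold inserts up. Origin: centre of the back face; z is its axis, from back to inserts. Plain round body from z = 0 to 24 mm, above that four toothed lobes with chip gaps between. Bore 24 mm diameter from the back to z = 24 mm, then a 32 mm recess to the front.
- cutter_slot (a point): Middle of the floor of the slot in the cutter's back, on the cutter's axis, 7 mm in from the back face; same axes as cutter. The slot is straight, 10.4 mm wide and 7 mm deep, and runs right across the back along the cutter's x axis, so the cutter fits alike after half a turn about z.
- head: Tilted head of the fixture, fixed, with the steel arbor clamped in it. Origin: centre of the arbor's flat 48 mm shoulder, on which the cutter's back must seat, about 163 mm above the bench. z points out along the pilot, upward, 40 degrees from vertical and leaning to the robot's side; y is level. Behind the shoulder the arbor is 48 mm in diameter for 30 mm, then 63 mm.
- pilot_tip (a point): Centre of the pilot's end face, 22 mm out from the shoulder on its axis; same axes as head. The pilot is the arbor's bright round spigot, 22 mm in diameter, its last 3 mm tapering to 16 mm. It is rigid.
- key_tops (a point): On the pilot axis level with the keys' tops, 6 mm out from the shoulder; axes of head. Two dark drive keys stand on the shoulder, opposite each other on one line through the axis, each 8.6 mm wide, 6 mm high, reaching from the pilot to 23 mm from the axis. The arbor is clamped anew each time: the keys' line is not measured; it lies up to 0.75 rad either way, about z, from the head's y axis.
- fixture: The whole blue fixture, a base plate 180 x 150 x 16 mm bolted to the bench with two cheeks and the tilted head (about 0.2 m high overall). Origin: centre of the underside of the base; x points away from the robot, the pilot leans towards -x.
- mat: Black rubber mat 150 x 130 x 5 mm fixed on the bench, on which the cutter stands. Origin: centre of its underside.
- clamp_half: Bystander: cream half-ring clamp casting, 75 x 168 mm, 35 mm high, lying flat and loose. Origin: centre of its half ring, on the underside.
- spanner: Bystander: steel spanner 200 mm long, lying loose along its x axis.
- spray_can: Bystander: white spray can with red cap, 65 mm diameter, 192 mm high, loose. Origin: centre of its foot.
- sleeve: Bystander: red pipe sleeve, 72 mm diameter, 50 mm high, standing loose. Origin: centre of its underside.

How it is judged:
On the way, in this order (a step that is already met when the one before it is completed fails the run):
1. the cutter is threaded on the pilot, back first and in line with it, its back still above the keys' tops or resting on them (z of cutter in the frame of head between 0.004 and 0.019 m and distance between cutter and head below 0.0195 m and angle between the z axis of cutter and the z axis of head, either way round below 0.15 rad), for 0.05 s.
2. the slot has dropped over the keys, the back is flush on the shoulder and is pressed home there with a steady 12 N or more (distance between cutter and head below 0.0025 m and angle between the z axis of cutter and the z axis of head, either way round below 0.06 rad and contact force between cutter and fixture above 12 N), for 0.4 s.
At the end, for the whole second after the job is handed in: The cutter is left hanging on the pilot, inserts outward, its slot over the keys and its back flush: centre of its back within 2.5 mm of the centre of the shoulder, axes within 0.06 rad, at rest (distance between cutter and head below 0.0025 m and angle between the z axis of cutter and the z axis of head, either way round below 0.06 rad and linear speed of cutter below 0.01 m/s and angular speed of cutter below 0.1 rad/s); the robot touches nothing.
It fails at once if the cutter is forced: more than 60 N between it and the fixture (contact force between cutter and fixture above 60 N).
It fails at once if the clamp casting is shifted by more than 20 mm (distance of clamp_half from where it was at the start of the episode above 0.02 m).
It fails at once if the spanner is shifted by more than 20 mm (distance of spanner from where it was at the start of the episode above 0.02 m).
It fails at once if the spray can is shifted by more than 20 mm (distance of spray_can from where it was at the start of the episode above 0.02 m).
It fails at once if the red sleeve is shifted by more than 20 mm (distance of sleeve from where it was at the start of the episode above 0.02 m).
It also fails if it takes over 72 s, if anything falls off the work surface, if the arm or the gripper's body presses on something with over 40 N, if the wrist force passes 120 N, or if a joint passes its speed limit or range.

## Working session

There is one attempt and no reset: what is moved stays moved. The work goes in short steps, Python scripts to look and compute and a shell command to move; the robot and the scene stay as the last step left them, time stands still between calls to the robot, and variables do not carry over. Pictures are saved under pics/ and viewed, about 8 in all and at most 12, crops included, and the job is handed in when it is done.

```bash
mkdir -p pics; ls
cat > h.py <<'E'
import numpy as np,cv2
from scipy.spatial.transform import Rotation as R
from bench import robot
def pts(f):
    d=f["depth"];v,u=np.indices(d.shape)
    p=np.stack([(u-f["cx"])*d/f["fx"],(v-f["cy"])*d/f["fy"],d],-1)
    return p@R.from_quat(f["orientation"]).as_matrix().T+np.array(f["origin"])
def proj(f,p):
    q=R.from_quat(f["orientation"]).as_matrix().T@(np.array(p)-f["origin"])
    return np.array([f["fx"]*q[0]/q[2]+f["cx"],f["fy"]*q[1]/q[2]+f["cy"]])
def save(f,n): cv2.imwrite("pics/"+n,f["img"][...,::-1])
E
python3 - <<'E'
from h import *
o=robot.get_obs();print({k:np.round(v,3) for k,v in o.items()})
fs={}
for n in("top","side"):
    f=robot.grab_frame(n);fs[n]=f;save(f,n+"0.png");print(n,np.round(f["origin"],3),np.round(f["orientation"],3),f["fx"])
    np.savez(n+"0.npz",P=pts(f))
    for q in("cutter","head","fixture","mat","clamp_half","spanner","spray_can","sleeve"):
        print(q,[(np.round(r["centre"],3),round(r["score"],2),proj(f,r["centre"]).round()) for r in robot.recognise(q,f)[:2]])
E
```

```text
pics
{'t': np.float64(0.0), 'joint_pos': array([-1.443,  0.105,  0.097,  1.564, -0.   ,  1.353]), 'dq': array([-0.   , -0.002,  0.   , -0.   ,  0.   ,  0.   ]), 'tau': array([ 0.0000e+00, -5.5693e+01,  5.0365e+01,  1.7000e-02, -0.0000e+00,
        0.0000e+00]), 'tool_pos': array([ 0.203, -0.564,  0.231]), 'orientation': array([ 0.985,  0.172,  0.   , -0.001]), 'contact_force': array([-0.081,  0.426,  0.207]), 'wrist_torque': array([-0.001, -0.001, -0.022]), 'width': np.float64(0.086)}
top [ 0.411 -0.007  1.52 ] [ 0.708 -0.702  0.054 -0.045] 505.74500033496986
cutter [(array([ 0.588, -0.146,  0.038]), 0.6, array([318., 219.]))]
head [(array([0.561, 0.179, 0.143]), 0.55, array([202., 224.]))]
fixture [(array([0.544, 0.178, 0.09 ]), 0.65, array([205., 231.]))]
mat [(array([ 0.605, -0.122,  0.007]), 0.93, array([309., 215.]))]
clamp_half [(array([ 0.551, -0.396,  0.035]), 0.92, array([402., 233.])), (array([ 0.414, -0.014,  0.05 ]), 0.43, array([272., 279.]))]
spanner [(array([0.448, 0.413, 0.009]), 0.81, array([128., 266.])), (array([0.799, 0.002, 0.162]), 0.51, array([268., 138.]))]
sp
[... 180 characters left out ...]
 array([401., 232.]))]
side [0.337 0.953 0.761] [-0.115  0.873 -0.469  0.062] 414.673773706718
cutter [(array([ 0.585, -0.126,  0.031]), 0.58, array([294., 206.])), (array([0.412, 0.007, 0.031]), 0.17, array([342., 240.]))]
head [(array([0.547, 0.199, 0.144]), 0.92, array([278., 241.]))]
fixture [(array([0.549, 0.225, 0.064]), 0.91, array([274., 273.]))]
mat [(array([ 0.614, -0.11 ,  0.008]), 0.6, array([284., 214.]))]
clamp_half [(array([ 0.545, -0.367,  0.023]), 0.56, array([320., 175.]))]
spanner [(array([0.447, 0.426, 0.007]), 0.57, array([295., 366.]))]
spray_can [(array([0.8  , 0.024, 0.113]), 0.9, array([210., 200.]))]
sleeve [(array([0.412, 0.009, 0.029]), 0.91, array([342., 241.]))]
```

Run:
```python
import cv2,numpy as np
a=cv2.imread("pics/top0.png")[120:340,100:440];b=cv2.imread("pics/side0.png")[120:340,150:490]
cv2.imwrite("pics/c1.png",np.vstack([cv2.resize(a[:, :],(460,298),interpolation=2),cv2.resize(b,(460,298),interpolation=2)]))
a=cv2.imread("pics/top0.png");b=cv2.imread("pics/side0.png")
k=lambda i,u,v,s:cv2.resize(i[v-s:v+s,u-s:u+s],(300,300),interpolation=2)
cv2.imwrite("pics/c2.png",np.vstack([np.hstack([k(a,205,229,35),k(a,318,219,25)]),np.hstack([k(b,278,250,50),k(b,294,206,25)])]))
```

```text
(no output)
```

View pics/c1.png

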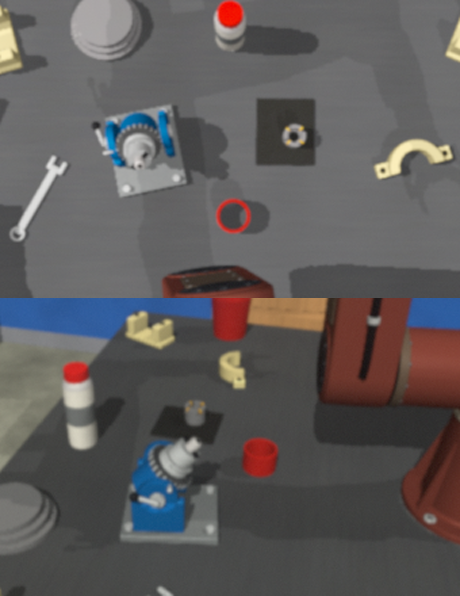

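View pics/c2.png

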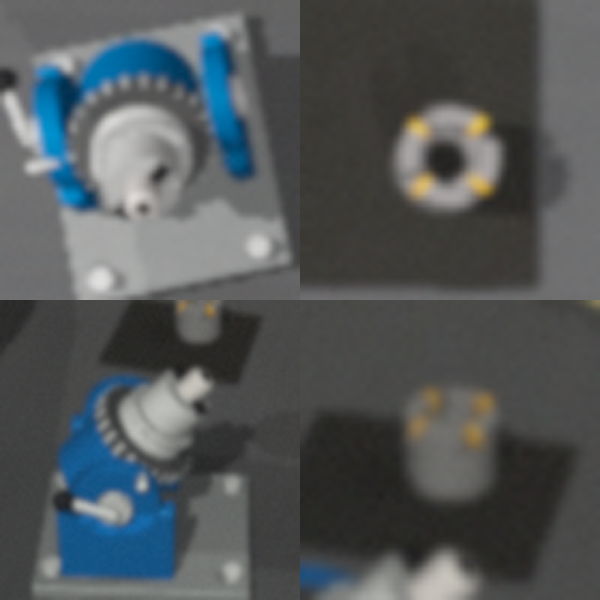

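```bash
cat > fit.py <<'E'
from h import *
from scipy.optimize import least_squares
def sdf(q):  # q in head frame; distance to arbor surface
    r=np.hypot(q[:,0],q[:,1]);z=q[:,2]
    def cyl(rad,z0,z1):
        d=np.stack([r-rad,np.maximum(z-z1,z0-z)],1)
        return np.minimum(d.max(1),0)+np.linalg.norm(np.maximum(d,0),axis=1)
    return np.min([cyl(24,-30,0),cyl(10.6,0,22),cyl(31.5,-38,-30)],0) 
def Rh(yaw,tilt):return R.from_euler("zy",[yaw,-tilt]).as_matrix()
if __name__=="__main__":
    P={n:np.load(n+"0.npz")["P"] for n in("top","side")}
    for n in P:
        p=P[n].reshape(-1,3);p=p[np.isfinite(p).all(1)]
        m=(abs(p[:,2]-.016)<.005)&(abs(p[:,0]-.56)<.2)&(abs(p[:,1]-.19)<.16)
        b=cv2.minAreaRect((p[m][:,:2]*1000).astype(np.float32));print(n,"base",m.sum(),b)
        m=(abs(p[:,2]-.045)<.004)&(np.hypot(p[:,0]-.588,p[:,1]+.146)<.05);print("cut top",m.sum(),p[m].mean(0).round(4), cv2.minEnclosingCircle((p[m][:,:2]*1000).astype(np.float32)))
    x0=np.array([540,175,163,np.deg2rad(10),np.deg2rad(40)])
    for sets in(("top",),("side",),("top","side")):
        p=np.vstack([P[n].reshape(-1,3) for n in sets])*1000
        x=x0.copy()
        for w in(25,12,8,6):
            q=(p-x[:3])@Rh(x[3],x[4]);m=(np.hypot(q[:,0],q[:,1])<31)&(q[:,2]>-25)&(q[:,2]<35)&(abs(sdf(q))<w);s=p[m]
            f=lambda y:np.r_[sdf((s-y[:3])@Rh(y[3],y[4])),(y[4]-np.deg2rad(40))/.01*3]
            x=least_squares(f,x,loss="soft_l1",f_scale=1.5).x
        print(sets,m.sum(),x[:3].round(1),np.rad2deg(x[3:]).round(1),np.median(abs(f(x))))
E
python3 fit.py
```

```text
top base 1206 ((605.6051025390625, 187.6838836669922), (336.149169921875, 157.17124938964844), 9.14203929901123)
cut top 73 [ 0.5865 -0.1457  0.0448] ((585.6869506835938, -146.4150848388672), 24.25490379333496)
side base 1405 ((621.58544921875, 197.63092041015625), (312.9505920410156, 152.27064514160156), 12.30521011352539)
cut top 77 [ 0.5877 -0.1425  0.0454] ((586.5952758789062, -143.6211700439453), 26.552330017089844)
('top',) 289 [519.5 174.4 163.8] [1.8007133e+06 4.0000000e+01] 1.4551563564020666
('side',) 377 [522.  176.  165.2] [-1.311602e+05  4.020000e+01] 1.1617894813078218
('top', 'side') 668 [521.1 175.8 164.8] [-1.2907536e+06  3.9900000e+01] 1.5486026442787555
```

```bash
sed -i 's/"zy"/"ZY"/' fit.py; sed -i 's/-.56)<.2)/-.53)<.13)/' fit.py; python3 fit.py
```

```text
top base 1195 ((541.8080444335938, 181.15594482421875), (202.95179748535156, 158.6734161376953), 12.102543830871582)
cut top 73 [ 0.5865 -0.1457  0.0448] ((585.6869506835938, -146.4150848388672), 24.25490379333496)
side base 1400 ((556.556396484375, 183.3723602294922), (179.71075439453125, 152.30105590820312), 12.36398696899414)
cut top 77 [ 0.5877 -0.1425  0.0454] ((586.5952758789062, -143.6211700439453), 26.552330017089844)
('top',) 289 [520.  172.7 163.8] [12.1 39.8] 1.2887707015236733
('side',) 368 [522.8 174.9 164.8] [10.4 39.9] 0.779303338033424
('top', 'side') 652 [521.6 174.7 164.6] [ 9.4 39.9] 1.3826719595674533
```

```bash
cat > rect.py <<'E'
from fit import *
def rect(f,o,Rm,zh,half=30,n=300):
    g=np.linspace(-half,half,n)/1000;X,Y=np.meshgrid(g,-g)
    p=np.stack([X,Y,np.full_like(X,zh/1000)],-1)@Rm.T+np.array(o)
    q=(p-f["origin"])@R.from_quat(f["orientation"]).as_matrix()
    return cv2.remap(f["img"],(f["fx"]*q[...,0]/q[...,2]+f["cx"]).astype(np.float32),(f["fy"]*q[...,1]/q[...,2]+f["cy"]).astype(np.float32),cv2.INTER_CUBIC)[...,::-1]
E
python3 - <<'E'
from rect import *
f=robot.grab_frame("top")
Rc=R.from_quat(f["orientation"]).as_matrix()
def bp(u,v,z):
    d=Rc@np.array([(u-f["cx"])/f["fx"],(v-f["cy"])/f["fy"],1]);o=np.array(f["origin"]);return o+d*(z-o[2])/d[2]
for a,b in(((37,60),(80,297)),((243,15),(290,260))):
    A,B=[bp(170+u*70/300,194+v*70/300,.016) for u,v in(a,b)];print(np.rad2deg(np.arctan2((A-B)[1],(A-B)[0])))
s=robot.grab_frame("side")
Rm=Rh(np.deg2rad(11.3),np.deg2rad(40))
ims=[]
for fr,o in((f,[.520,.1727,.164]),(s,[.5228,.1749,.1648])):
    for z in(0,6):
        i=rect(fr,o,Rm,z,n=290).copy();cv2.circle(i,(145,145),116,(0,255,0),1);ims.append(i)
cv2.imwrite("pics/r1.png",np.vstack([np.hstack(ims[:2]),np.hstack(ims[2:])]))
E
```

```text
12.106530750450789
11.925286004224029
```

View pics/r1.png

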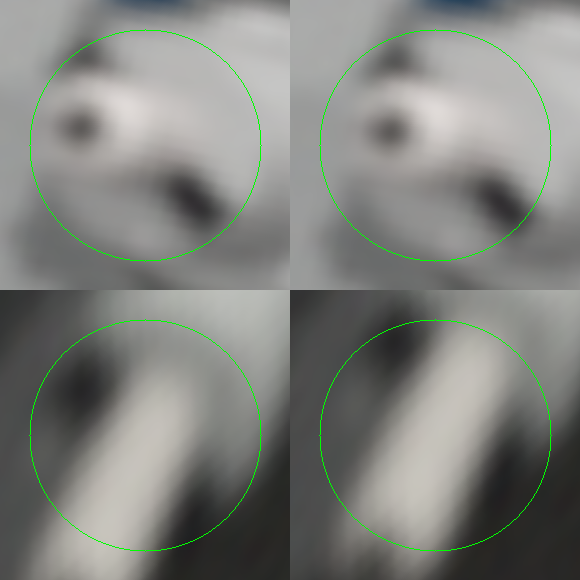

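```bash
cat >> h.py <<'E'
def rel(pos,Rg=None):
    o=robot.get_obs();Rt=R.from_quat(o["orientation"])
    print("shift cm",(Rt.inv().apply(np.array(pos)-o["tool_pos"])*100).round(2),"turn deg",None if Rg is None else np.rad2deg((Rt.inv()*R.from_matrix(Rg)).as_rotvec()).round(2))
E
python3 -c "
from h import *
rel([.5862,-.145,.12],R.from_euler('ZX',[19.8,180],degrees=True).as_matrix())"
```

```text
shift cm [ 50.24 -26.49  11.13] turn deg [0.01 0.   0.01]
```

```bash
python3 -m pendant '{"jaw":[0,0,0,0,0,0,0,0,0,0,0,0],"translation":[[3,-1.6,0],[8,-4.2,0],[13,-6.9,0],[18,-9.5,0],[23,-12.1,0],[28,-14.8,0.5],[33,-17.4,2],[38,-20,4],[43,-22.7,6],[47,-24.8,8],[49.5,-26.1,10],[50.24,-26.49,11.1]],"turn":[[0,0,0],[0,0,0],[0,0,0],[0,0,0],[0,0,0],[0,0,0],[0,0,0],[0,0,0],[0,0,0],[0,0,0],[0,0,0],[0,0,0]]}' 80
python3 - <<'E'
from h import *
f=robot.grab_frame("top");s=robot.grab_frame("side")
o=robot.get_obs();print(o["tool_pos"].round(4),o["joint_pos"].round(3))
k=lambda f,p,h:cv2.resize(f["img"][int(p[1])-h:int(p[1])+h,int(p[0])-h:int(p[0])+h,::-1],(390,390),interpolation=2)
cv2.imwrite("pics/a1.png",np.hstack([k(f,proj(f,[.586,-.145,.08]),40),k(s,proj(s,[.586,-.145,.08]),40)]))
rel([.5862,-.145,.0075])
E
```

```text
t: 2.5
tool_pos: [0.5865, -0.1434, 0.119]
orientation: [0.985, 0.173, -0.001, -0.0]
contact_force: [-0.4, 0.9, 1.0]
width: 0.0851
[ 0.5857 -0.1444  0.1189] [-0.458  0.125 -0.084  1.364 -0.     2.337]
shift cm [ 0.05  0.09 11.14] turn deg None
```

View pics/a1.png

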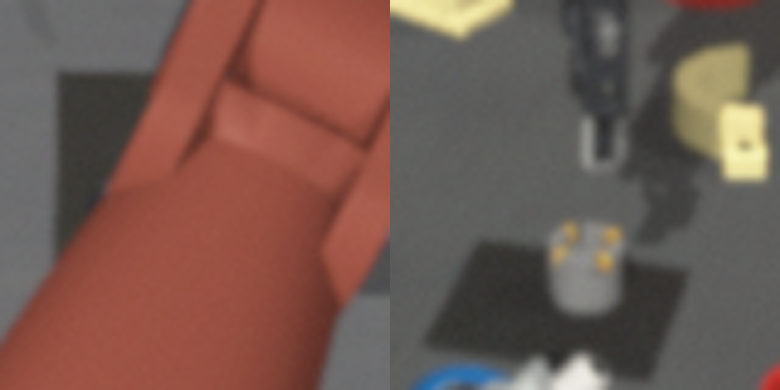

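```bash
python3 -m pendant '{"jaw":[0,0,0,0,0,0,60,120,200,255,255,255],"translation":[[0.05,0.09,2],[0.05,0.09,5],[0.05,0.09,8],[0.05,0.09,10],[0.05,0.09,11.1],[0.05,0.09,11.1],[0.05,0.09,11.1],[0.05,0.09,11.1],[0.05,0.09,11.1],[0.05,0.09,11.1],[0.05,0.09,11.1],[0.05,0.09,11.1]],"turn":[[0,0,0],[0,0,0],[0,0,0],[0,0,0],[0,0,0],[0,0,0],[0,0,0],[0,0,0],[0,0,0],[0,0,0],[0,0,0],[0,0,0]]}' 80
python3 -m pendant '{"jaw":[255,255,255,255],"translation":[[0,0,0],[0,0,0],[0,0,0],[0,0,0]],"turn":[[0,0,0],[0,0,0],[0,0,0],[0,0,0]]}' 80
```

```text
t: 4.1
tool_pos: [0.5879, -0.1458, 0.0107]
orientation: [0.985, 0.172, 0.001, 0.0]
contact_force: [-0.7, 1.8, 6.9]
width: 0.0463
t: 4.6
tool_pos: [0.5879, -0.1458, 0.0107]
orientation: [0.985, 0.172, 0.001, 0.0]
contact_force: [-0.8, 0.9, 6.4]
width: 0.0459
```

```bash
python3 -c "
from h import *
Rc=R.from_quat(robot.get_obs()['orientation'])
rel([.52,-.10,.36],(R.from_euler('x',70,degrees=True)*Rc).as_matrix())"
```

```text
shift cm [ -4.78  -6.57 -34.94] turn deg [65.85 23.75  0.12]
```

```bash
python3 -m pendant '{"jaw":[255,255,255,255,255,255,255,255,255,255,255,255],"translation":[[0,0,-1],[0,0,-5],[0,0,-10],[-1,-1.4,-15],[-2,-2.8,-20],[-3,-4.2,-25],[-4,-5.5,-30],[-4.8,-6.6,-34.9],[-4.8,-6.6,-34.9],[-4.8,-6.6,-34.9],[-4.8,-6.6,-34.9],[-4.8,-6.6,-34.9]],"turn":[[0,0,0],[0,0,0],[0,0,0],[4.7,1.7,0],[14.1,5.1,0],[23.5,8.5,0],[32.9,11.9,0],[42.3,15.3,0],[51.7,18.7,0],[61.1,22,0],[65.8,23.7,0],[65.8,23.7,0]]}' 80
python3 - <<'E'
from h import *
s=robot.grab_frame("side")
o=robot.get_obs();print(o["tool_pos"].round(4),o["joint_pos"].round(3),R.from_quat(o["orientation"]).as_matrix().round(3))
p=proj(s,o["tool_pos"]);h=30;print(p)
i=s["img"][int(p[1])-h:int(p[1])+h,int(p[0])-h:int(p[0])+h,::-1]
cv2.imwrite("pics/a2.png",cv2.resize(i,(540,540),interpolation=2))
E
```

```text
t: 6.1
tool_pos: [0.5255, -0.0228, 0.2348]
orientation: [0.842, 0.122, 0.125, -0.511]
contact_force: [1.0, -0.5, -4.1]
width: 0.0463
[ 0.5241 -0.0206  0.2308] [-0.754  0.431  0.072  2.108  0.784  1.706] [[ 0.94   0.331  0.08 ]
 [ 0.079 -0.442  0.894]
 [ 0.331 -0.834 -0.442]]
[307.66781612 168.39989906]
```

View pics/a2.png

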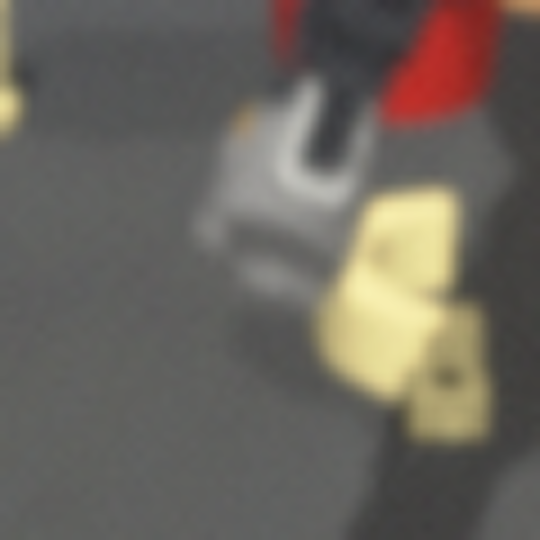

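Run:
```python
from rect import *
s=robot.grab_frame("side");o=robot.get_obs();Rt=R.from_quat(o["orientation"]).as_matrix()
i=rect(s,o["tool_pos"],Rt,5.7,half=35,n=500).copy()
cv2.circle(i,(250,250),171,(0,255,0),1)
cv2.imwrite("pics/a3.png",i)
print((Rt.T@(np.array(s["origin"])-o["tool_pos"])).round(2))
```

```text
[ 0.08 -0.94  0.62]
```

View pics/a3.png

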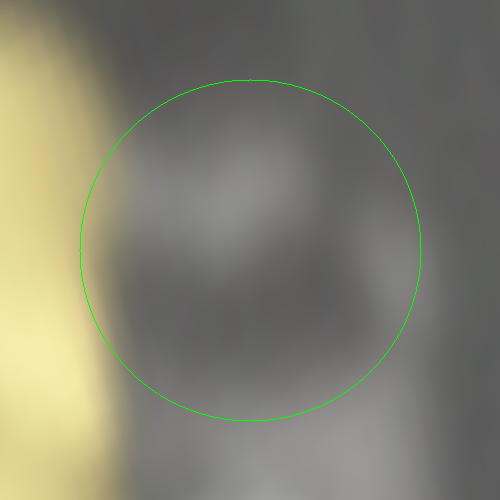

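Run:
```python
from h import *
Rt=R.from_quat(robot.get_obs()['orientation'])
az,el=np.deg2rad([75,10]);zt=np.array([np.cos(el)*np.cos(az),np.cos(el)*np.sin(az),np.sin(el)])
z0=Rt.apply([0,0,1]);ax=np.cross(z0,zt);ang=np.arcsin(np.linalg.norm(ax))
Rg=R.from_rotvec(ax/np.linalg.norm(ax)*ang)*Rt;print(np.rad2deg(ang))
rel([.22,.40,.45],Rg.as_matrix())
```

```text
37.61713542268308
shift cm [-18.09 -46.9   25.47] turn deg [29.79 22.97 -0.  ]
```

```bash
python3 -m pendant '{"jaw":[255,255,255,255,255,255,255,255,255,255,255,255],"translation":[[-1,-4,-1],[-3,-10,-1],[-4.5,-15,0],[-6,-20,3],[-8,-24,6],[-10,-28,9],[-12,-32,12],[-14,-36,16],[-15.5,-40,20],[-17,-44,23],[-18.1,-46.9,25.5],[-18.1,-46.9,25.5]],"turn":[[0,0,0],[0,0,0],[0,0,0],[0,0,0],[5,4,0],[10,7.7,0],[15,11.5,0],[20,15.4,0],[25,19.3,0],[29.8,23,0],[29.8,23,0],[29.8,23,0]]}' 80
cat > look.py <<'E'
from rect import *
import sys
s=robot.grab_frame("side");o=robot.get_obs();Rt=R.from_quat(o["orientation"]).as_matrix()
print(o["tool_pos"].round(4),o["joint_pos"].round(3),"z",Rt[:,2].round(3),"cam dir",(Rt.T@(np.array(s["origin"])-o["tool_pos"])).round(2))
i=rect(s,o["tool_pos"],Rt,5.7,half=35,n=500).copy();cv2.circle(i,(250,250),171,(0,255,0),1)
cv2.imwrite("pics/"+sys.argv[1],i)
E
python3 look.py a4.png
```

```text
t: 7.7
tool_pos: [0.3049, 0.3788, 0.42]
orientation: [0.706, 0.077, 0.213, -0.671]
contact_force: [0.7, -0.6, -3.9]
width: 0.0463
[0.3051 0.3788 0.4215] [-0.204 -0.842 -0.891  2.112  1.561  2.134] z [ 0.197  0.98  -0.008] cam dir [ 0.06 -0.35  0.57]
```

View pics/a4.png

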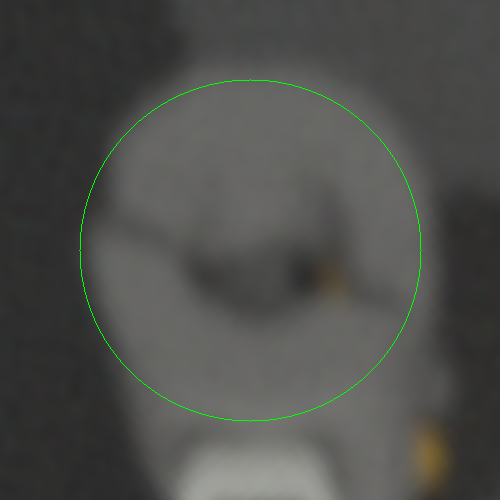

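Run:
```python
from rect import *
o=robot.get_obs();Rt=R.from_quat(o["orientation"]).as_matrix()
g=np.mean([rect(robot.grab_frame("side"),o["tool_pos"],Rt,5.7,half=35,n=500).mean(2) for _ in range(6)],0)
g=cv2.GaussianBlur(g.astype(np.float32),(0,0),5)
sc=500/70
res=[]
for cx in (0,):
 for cy in(0,):
  for th in range(-90,90,2):
   for d in np.arange(-9,9.1,.5):
    t=np.deg2rad(th);e=np.array([np.cos(t),np.sin(t)]);n=np.array([-e[1],e[0]])
    v=[]
    for sg in(1,-1):
      r=np.linspace(14,21,15)*sg;p=np.outer(r,e)+d*n
      v.append(cv2.remap(g,(250+p[:,0]*sc).astype(np.float32).reshape(1,-1),(250-p[:,1]*sc).astype(np.float32).reshape(1,-1),1).mean())
    res.append((max(v),th,d,v[0],v[1]))
res.sort();print(*[tuple(np.round(x,1)) for x in res[:12]],sep="\n")
# per-side best
for sg in(3,4):
  q=sorted((r[sg],r[1],r[2]) for r in res)[:6];print(q)
```

```text
(np.float64(82.4), np.float64(-18.0), np.float64(-1.0), np.float64(82.4), np.float64(80.5))
(np.float64(82.6), np.float64(-16.0), np.float64(-1.5), np.float64(82.6), np.float64(78.5))
(np.float64(82.6), np.float64(-18.0), np.float64(-0.5), np.float64(82.6), np.float64(82.3))
(np.float64(82.9), np.float64(-14.0), np.float64(-2.0), np.float64(82.9), np.float64(80.1))
(np.float64(82.9), np.float64(-18.0), np.float64(-1.5), np.float64(82.9), np.float64(79.1))
(np.float64(83.0), np.float64(-16.0), np.float64(-2.0), np.float64(83.0), np.float64(78.6))
(np.float64(83.0), np.float64(-20.0), np.float64(-1.0), np.float64(83.0), np.float64(82.5))
(np.float64(83.0), np.float64(-16.0), np.float64(-1.0), np.float64(83.0), np.float64(79.1))
(np.float64(83.1), np.float64(-14.0), np.float64(-2.5), np.float64(83.1), np.float64(81.8))
(np.float64(83.4), np.float64(-14.0), np.float64(-1.5), np.float64(83.4), np.float64(79.0))
(np.float64(84.0), np.float64(-12.0), np.float64(-2.0), np.float64(84.0), np.float64(82.5))
(np.float64(84.0), np.float64(-16.0), np.float64(-0.5), np.float64(84.0), np.float64(80.4))
[(np.float32(82.103806), -24, np.float64(1.0)), (np.float32(82.12269), -26, np.float64(1.5)), (np.float32(82.18565), -22, np.float64(0.5)), (np.float32(82.2434), -28, np.float64(2.0)), (np.float32(82.24984), -22, np.float64(0.0)), (np.float32(82.26739), -20, np.float64(-0.5))]
[(np.float32(68.91536), -42, np.float64(-9.0)), (np.float32(68.938255), -40, np.float64(-9.0)), (np.float32(69.9165), -44, np.float64(-9.0)), (np.float32(69.938354), -40, np.float64(-8.5)), (np.float32(70.11232), -38, np.float64(-9.0)), (np.float32(70.165764), -38, np.float64(-8.5))]
```

```bash
cat >> fit.py <<'E'
YAW,TILT=np.deg2rad(12),np.deg2rad(40)
RH=Rh(YAW,TILT)
def tool(alpha):  # tool rotation, tool x at alpha deg in head frame
    return RH@(R.from_euler("Z",alpha,degrees=True)*R.from_euler("X",180,degrees=True)).as_matrix()
E
python3 - <<'E'
from fit import *
P={n:np.load(n+"0.npz")["P"] for n in("top","side")}
for n in P:
    p=P[n].reshape(-1,3)*1000;x=np.array([521,174,164.])
    for w in(12,8,5):
        q=(p-x)@RH;m=(np.hypot(q[:,0],q[:,1])<29)&(q[:,2]>-25)&(q[:,2]<30)&(abs(sdf(q))<w);s=p[m]
        x=least_squares(lambda y:sdf((s-y)@RH),x,loss="soft_l1",f_scale=1.).x
    print(n,x.round(1),m.sum())
o=np.array([.521,.174,.164])
for al in(111,-69):rel(o+RH[:,2]*.16,tool(al))
E
```

```text
top [520.  172.6 163.7] 282
side [523.1 174.8 164.5] 359
shift cm [  8.98  18.64 -19.69] turn deg [ -50.58  -79.92 -117.42]
shift cm [  8.98  18.64 -19.69] turn deg [-64.14  40.59  31.54]
```

Run:
```python
from fit import *
rel([.42,.10,.42],R.from_euler('ZX',[19.8,180],degrees=True).as_matrix())
```

```text
shift cm [ 15.28   6.88 -24.96] turn deg [-79.4  -41.49  -5.93]
```

```bash
python3 -m pendant '{"jaw":[255,255,255,255,255,255,255,255,255,255,255,255],"translation":[[1,0.5,-2],[2.5,1,-4.5],[4,1.6,-7],[5.5,2.3,-9.5],[7,3,-12],[8.5,3.7,-14.5],[10,4.4,-17],[11.5,5.1,-19.5],[13,5.8,-22],[14.5,6.5,-24],[15.3,6.9,-25],[15.3,6.9,-25]],"turn":[[-8,-4.2,-0.6],[-16,-8.4,-1.2],[-24,-12.6,-1.8],[-32,-16.8,-2.4],[-40,-21,-3],[-48,-25.2,-3.6],[-56,-29.4,-4.2],[-64,-33.6,-4.8],[-72,-37.8,-5.4],[-79.4,-41.5,-5.9],[-79.4,-41.5,-5.9],[-79.4,-41.5,-5.9]]}' 80
python3 - <<'E'
from fit import *
o=np.array([.521,.174,.164]);print(robot.get_obs()["joint_pos"].round(3))
rel(o+RH[:,2]*.16,tool(111))
E
```

```text
t: 9.55
tool_pos: [0.4201, 0.0997, 0.4192]
orientation: [0.985, 0.172, -0.001, -0.002]
contact_force: [-0.4, 0.2, -4.7]
width: 0.0462
[-0.074 -0.256  0.108  1.938  0.004  2.722]
shift cm [ 1.83 -4.91 13.28] turn deg [-39.59  23.12 -98.57]
```

```bash
python3 -m pendant '{"jaw":[255,255,255,255,255,255,255,255,255,255,255,255],"translation":[[0,-0.5,0],[0,-1,0],[0,-1.5,0],[0,-2,0],[0,-2.5,0],[0.3,-3,1.5],[0.6,-3.5,3.5],[0.9,-4,6],[1.2,-4.5,8.5],[1.5,-4.9,11],[1.83,-4.9,13.3],[1.83,-4.9,13.3]],"turn":[[-3.5,2,-8.7],[-7,4.1,-17.4],[-10.5,6.1,-26],[-14,8.2,-34.8],[-17.5,10.2,-43.5],[-21,12.2,-52],[-24.5,14.3,-61],[-28,16.4,-69.6],[-31.5,18.4,-78.4],[-35,20.4,-87],[-38.5,22.5,-95.9],[-39.6,23.1,-98.6]]}' 80
cat > cut.py <<'E'
from fit import *
# cutter & arbor in same frames, in head frame
o=robot.get_obs();Rt=R.from_quat(o["orientation"]).as_matrix();c=np.array(o["tool_pos"])*1000
print("tool",c.round(1),"axis err deg (head x,y)",np.rad2deg(-RH.T@Rt[:,2])[:2].round(2),"j",o["joint_pos"].round(3))
O=np.array([521,174,164.])
print("tcp in head nominal",(RH.T@(c-O)).round(1))
def csdf(q):
    r=np.hypot(q[:,0],q[:,1]);z=q[:,2];d=np.stack([r-24,np.maximum(z-40,-z)],1)
    return d.max(1).clip(None,0)+np.linalg.norm(d.clip(0),axis=1)
for n in("top","side"):
    ps=np.vstack([pts(robot.grab_frame(n)).reshape(-1,3) for _ in range(3)])*1000
    x=O.copy()
    for w in(10,6,4):
        q=(ps-x)@RH;m=(np.hypot(q[:,0],q[:,1])<28)&(q[:,2]>-25)&(q[:,2]<30)&(abs(sdf(q))<w);s=ps[m]
        x=least_squares(lambda y:sdf((s-y)@RH),x,loss="soft_l1",f_scale=1.).x
    N=m.sum()
    Rc=Rt@np.diag([1,-1,-1]);y=c+Rt[:,2]*5.7
    for w in(8,5,3):
        q=(ps-y)@Rc;ang=np.abs(np.arctan2(q[:,0],np.abs(q[:,1])))
        m=(np.hypot(q[:,0],q[:,1])<28)&(q[:,2]>-6)&(q[:,2]<23)&(ang>np.deg2rad(33))&(abs(csdf(q))<w);s=ps[m]
        y=least_squares(lambda v:np.r_[csdf((s-v)@Rc),(v-c-Rt[:,2]*5.7)/3],y,loss="soft_l1",f_scale=1.).x
    print(n,"arbor",x.round(1),N,"cutter-tcp in tool",(Rt.T@(y-c)).round(1),m.sum(),"cutter rel arbor, head frame",(RH.T@(y-x)).round(1))
E
python3 cut.py
```

```text
t: 11.05
tool_pos: [0.5132, 0.1975, 0.3139]
orientation: [0.454, 0.839, 0.19, 0.231]
contact_force: [-0.3, 0.1, -4.7]
width: 0.0461
tool [513.2 197.5 313.9] axis err deg (head x,y) [5.12 0.58] j [ 0.099 -0.842 -0.638  1.168  0.053  1.108]
tcp in head nominal [ 94.3  24.6 116.6]
top arbor [520.6 172.9 163.1] 801 cutter-tcp in tool [ 0.3 -2.3  3.6] 156 cutter rel arbor, head frame [ 92.6  25.1 113.5]
side arbor [523.  174.9 164.4] 1058 cutter-tcp in tool [0.4 1.4 2.4] 419 cutter rel arbor, head frame [ 93.3  24.9 115.2]
```

Run:
```python
from fit import *
o=np.array([.521,.174,.164])
rel(o+RH[:,2]*.07,tool(111))
```

```text
shift cm [ 1.1  -9.44  5.78] turn deg [-4.9  -1.05  0.11]
```

```bash
python3 -m pendant '{"jaw":[255,255,255,255,255,255],"translation":[[0.3,-2,1],[0.5,-4,2.2],[0.7,-6,3.5],[0.9,-8,4.8],[1.1,-9.4,5.8],[1.1,-9.4,5.8]],"turn":[[-1,0,0],[-2,-0.5,0],[-3,-0.8,0],[-4.9,-1,0],[-4.9,-1,0],[-4.9,-1,0]]}' 80
python3 cut.py
python3 - <<'E'
from fit import *
o=np.array([.521,.174,.164])
rel(o+RH[:,2]*.06,tool(111))
E
```

```text
t: 12.1
tool_pos: [0.5453, 0.1924, 0.223]
orientation: [0.453, 0.835, 0.2, 0.239]
contact_force: [-0.8, -0.1, -4.7]
width: 0.0463
tool [545.3 192.4 223. ] axis err deg (head x,y) [3.7 0.3] j [ 0.072 -0.841 -0.817  0.965  0.076  1.09 ]
tcp in head nominal [59.1 12.9 27.5]
top arbor [520.  173.5 165.1] 364 cutter-tcp in tool [ 0.4 -2.5  5.6] 99 cutter rel arbor, head frame [56.4 12.6 20.5]
side arbor [523.1 174.7 164.5] 1059 cutter-tcp in tool [0.2 2.5 2.4] 342 cutter rel arbor, head frame [59.2 13.7 26. ]
shift cm [ 1.08 -6.39 -2.7 ] turn deg [-3.38 -0.97  0.22]
```

```bash
cat > kin.py <<'E'
from fit import *
D=[([-1.443,.105,.097,1.564,0,1.353],[.203,-.564,.231]),([-.458,.125,-.084,1.364,0,2.337],[.5857,-.1444,.1189]),
([-.754,.431,.072,2.108,.784,1.706],[.5241,-.0206,.2308]),([-.204,-.842,-.891,2.112,1.561,2.134],[.3051,.3788,.4215]),
([-.074,-.256,.108,1.938,.004,2.722],[.4201,.0997,.4192]),([.099,-.842,-.638,1.168,.053,1.108],[.5132,.1975,.3139]),([.072,-.841,-.817,.965,.076,1.09],[.5453,.1924,.223])]
def fk(j,k):
    h,r0,L1,L2,a,w,Lt,lat=k
    a1=np.array([np.sin(j[1]),0,np.cos(j[1])]);t=j[1]-j[2];f=np.array([np.cos(t),0,-np.sin(t)]);u=np.array([np.sin(t),0,np.cos(t)])
    p=j[1]-j[2]+j[3];d=np.array([np.cos(p),0,-np.sin(p)]);y=np.array([0,1,0.])
    td=np.cos(j[4])*d+np.sin(j[4])*y
    P=np.array([r0,0,h])+L1*a1+L2*f+a*u+w*d+lat*y+Lt*td
    Z=R.from_euler("z",j[0]);return Z.apply(P),Z.apply(td)
K0=[.3,0,.4,.4,0,.05,.25,.12]
K=least_squares(lambda k:np.concatenate([fk(j,k)[0]-p for j,p in D]+[(np.array(k)-K0)*1e-4]),K0).x
if __name__=="__main__":
    print(K.round(3));print(np.array([fk(j,K)[0]-p for j,p in D]).round(4))
    j=D[3][0];print(fk(j,K)[1],"obs .197 .98 -.008")
    lo=[-2.99,-.84,-1.1,-1.84,-1.51];hi=[2.99,1.86,1.16,2.11,1.56]
    for dz in(.0057,.03,.06,.1,.16):
        g=np.array([.521,.174,.164])+RH[:,2]*dz;best=[]
        rng=np.random.default_rng(0)
        for s in range(60):
            x0=rng.uniform(lo,hi)
            q=least_squares(lambda x:np.r_[fk(x,K)[0]-g,.3*(fk(x,K)[1]+RH[:,2])],x0,bounds=(lo,hi))
            best.append((q.cost,*q.x.round(2)))
        best.sort();c=[];[c.append(b) for b in best[:30] if not any(np.allclose(b[1:],e[1:],atol=.05) for e in c)]
        print(dz,[( "%.1e"%b[0],b[1:]) for b in c[:4]])
E
python3 kin.py
```

```text
[ 0.296 -0.     0.337  0.551  0.045  0.138  0.303  0.13 ]
[[ 0.0001 -0.0003 -0.0004]
 [-0.0002  0.0002  0.0001]
 [ 0.     -0.0001 -0.    ]
 [-0.0001  0.0001  0.    ]
 [ 0.      0.0002 -0.0002]
 [-0.     -0.0002  0.0003]
 [-0.     -0.0001  0.0002]]
[ 0.19723946  0.98032156 -0.00813893] obs .197 .98 -.008
0.0057 [('7.2e-04', (np.float64(0.05), np.float64(-0.84), np.float64(-0.9), np.float64(0.91), np.float64(0.08)))]
0.03 [('1.1e-03', (np.float64(0.05), np.float64(-0.84), np.float64(-0.85), np.float64(0.99), np.float64(0.07)))]
0.06 [('1.7e-03', (np.float64(0.06), np.float64(-0.84), np.float64(-0.79), np.float64(1.07), np.float64(0.06)))]
0.1 [('2.4e-03', (np.float64(0.06), np.float64(-0.84), np.float64(-0.72), np.float64(1.18), np.float64(0.06)))]
0.16 [('3.6e-03', (np.float64(0.06), np.float64(-0.84), np.float64(-0.6), np.float64(1.34), np.float64(0.04)))]
```

```bash
cat > plan.py <<'E'
from kin import *
lo=np.array([-2.99,-.84,-1.1,-1.84,-1.51]);hi=np.array([2.99,1.86,1.16,2.11,1.56])
def ik(p,zt,seed):
    q=least_squares(lambda x:np.r_[fk(x,K)[0]-p,.3*(fk(x,K)[1]-zt)],np.clip(seed,lo+.01,hi-.01),bounds=(lo,hi));return q.x,q.cost
def ztool(g,lean): # about cutter axis up: tool z with horizontal comp towards angle lean (cutter/head-type frame)
    g,l=np.deg2rad([g,lean]);return np.array([np.sin(g)*np.cos(l),np.sin(g)*np.sin(l),-np.cos(g)])
O=np.array([.521,.174,.164])
if __name__=="__main__":
    for g in(25,30,35,40,45):
        for l in(150,165,180,195,210):
            zt=RH@ztool(g,l);out=[]
            for d in(0,.025,.05):
                x,c=ik(O+RH[:,2]*(.024+d)+zt*.019,zt,[.1,-.3,-.2,1.5,0]);out.append((round(np.sqrt(2*c),3),round(min((x-lo).min(),(hi-x).min()),2)))
            print(g,l,out,x.round(2))
    print("mat")
    for g in(25,35,40,45):
        for w in range(0,360,45):
            zt=ztool(g,w)
            x,c=ik(np.array([.587,-.145,.029])+zt*.019,zt,[-.4,.1,0,1.5,0]);x2,c2=ik(np.array([.587,-.145,.12])+zt*.019,zt,x)
            print(g,w,round(np.sqrt(2*c),3),round(np.sqrt(2*c2),3),x.round(2),x2.round(2))
E
python3 plan.py
```

```text
25 150 [(np.float64(0.0), np.float64(0.34)), (np.float64(0.0), np.float64(0.29)), (np.float64(0.0), np.float64(0.24))] [-0.11 -0.6  -0.6   1.34  0.3 ]
25 165 [(np.float64(0.0), np.float64(0.38)), (np.float64(0.0), np.float64(0.32)), (np.float64(0.0), np.float64(0.27))] [-0.03 -0.57 -0.57  1.33  0.17]
25 180 [(np.float64(0.0), np.float64(0.39)), (np.float64(0.0), np.float64(0.34)), (np.float64(0.0), np.float64(0.29))] [ 0.05 -0.55 -0.55  1.31  0.04]
25 195 [(np.float64(0.0), np.float64(0.39)), (np.float64(0.0), np.float64(0.34)), (np.float64(0.0), np.float64(0.28))] [ 0.12 -0.56 -0.56  1.28 -0.09]
25 210 [(np.float64(0.0), np.float64(0.37)), (np.float64(0.0), np.float64(0.31)), (np.float64(0.0), np.float64(0.26))] [ 0.19 -0.58 -0.59  1.24 -0.21]
30 150 [(np.float64(0.0), np.float64(0.46)), (np.float64(0.0), np.float64(0.41)), (np.float64(0.0), np.float64(0.36))] [-0.11 -0.48 -0.51  1.4   0.31]
30 165 [(np.float64(0.0), np.float64(0.5)), (np.float64(0.0), np.float64(0.44)), (np.float64(0.0), np.float64(0.39))] [-0.03 -0.45 -0.47  1.4   0.17]
30 180 [(np.float64(0.0), np.float64(0.51)),
[... 4499 characters left out ...]
[-0.32 -0.42 -0.97  0.38 -0.29] [-0.32 -0.56 -0.89  0.6  -0.29]
45 0 0.006 0.0 [-0.68 -0.58 -1.1   0.41  0.46] [-0.68 -0.77 -1.05  0.63  0.46]
45 45 0.0 0.0 [-0.82  0.1  -0.48  1.03  0.78] [-0.82 -0.02 -0.42  1.2   0.78]
45 90 0.0 0.0 [-0.72  0.75  0.3   1.71  0.56] [-0.72  0.66  0.35  1.84  0.56]
45 135 0.003 0.025 [-0.54  1.23  1.01  2.11  0.17] [-0.55  1.    0.84  2.11  0.18]
45 180 0.01 0.029 [-0.35  1.27  1.08  2.11 -0.24] [-0.35  1.05  0.92  2.11 -0.24]
45 225 0.0 0.0 [-0.18  0.87  0.49  1.71 -0.62] [-0.18  0.8   0.55  1.84 -0.62]
45 270 0.0 0.0 [-0.13  0.21 -0.36  0.88 -0.78] [-0.13  0.1  -0.3   1.04 -0.78]
45 315 0.0 0.0 [-0.3  -0.47 -1.05  0.27 -0.34] [-0.3  -0.63 -0.98  0.5  -0.34]
```

```bash
cat >> plan.py <<'E'
def frame(g,lean,s):
    z=ztool(g,lean);l=np.deg2rad(lean+90);y=s*np.array([np.cos(l),np.sin(l),0]);return np.stack([np.cross(y,z),y,z],1)
def j6(x,Rt):
    p=x[1]-x[2]+x[3];v=R.from_euler("z",x[0]).apply([-np.sin(p),0,-np.cos(p)])
    return np.arctan2(np.dot(np.cross(v,Rt[:,0]),Rt[:,2]),np.dot(v,Rt[:,0]))
E
python3 - <<'E'
from plan import *
j=D[1][0];print("check",j6(j,R.from_quat([.985,.172,0,0]).as_matrix()),j[5]); j=D[6][0];print(j6(j,R.from_quat([.453,.835,.2,.239]).as_matrix()),j[5])
g=28
for s in(1,-1):
  Rt=RH@frame(g,180,s);x,c=ik(O+RH[:,2]*.05+Rt[:,2]*.019,Rt[:,2],[.1,-.3,-.2,1.5,0]);print("fix",s,x.round(2),round(j6(x,Rt),2))
  for L in(88,-92):
    Rt=frame(g,L,s);x,c=ik(np.array([.587,-.145,.03])+Rt[:,2]*.019,Rt[:,2],[-.4,.1,0,1.5,0]);print("mat",L,s,x.round(2),round(j6(x,Rt),2))
E
```

```text
check 2.3378401641151507 2.337
1.0907567703082486 1.09
fix 1 [ 0.06 -0.43 -0.49  1.31  0.03] 2.99
mat 88 1 [-0.65  0.47  0.05  1.45  0.39] -2.24
mat -92 1 [-0.24  0.15 -0.32  0.99 -0.48] 1.34
fix -1 [ 0.06 -0.43 -0.49  1.31  0.03] -0.15
mat 88 -1 [-0.65  0.47  0.05  1.45  0.39] 0.9
mat -92 -1 [-0.24  0.15 -0.32  0.99 -0.48] -1.8
```

Run:
```python
from fit import *
rel([.587,-.145,.15],R.from_euler('ZX',[19.8,180],degrees=True).as_matrix())
Rt=R.from_quat(robot.get_obs()["orientation"]);print(Rt.inv().apply([0,0,10]).round(2))
```

```text
shift cm [-29.03 -18.73   4.49] turn deg [ 36.18 -20.9   99.37]
[-2.19  5.53 -8.04]
```

```bash
python3 -m pendant '{"jaw":[255,255,255,255,255,255,255,255,255,255,255,255],"translation":[[-1,2.7,-4],[-2.2,5.5,-8],[-5,3.5,-8],[-8,1,-7],[-11,-1.5,-6],[-14,-4,-5],[-17,-7,-3.5],[-20,-10,-1.5],[-23,-13,0.5],[-26,-16,2.5],[-28.5,-18.2,4],[-29,-18.7,4.5]],"turn":[[0,0,0],[3.2,-1.9,8.8],[6.6,-3.8,18],[9.9,-5.7,27],[13.2,-7.6,36],[16.5,-9.5,45],[19.8,-11.4,54],[23.1,-13.3,63],[26.4,-15.2,72],[29.7,-17.1,81],[33,-19,90],[36.2,-20.9,99.4]]}' 80
python3 -c "
from h import *
print(robot.get_obs()['joint_pos'].round(3))
rel([.587,-.145,.0135],R.from_euler('ZX',[19.8,180],degrees=True).as_matrix())"
```

```text
t: 13.9
tool_pos: [0.5871, -0.1467, 0.1476]
orientation: [0.986, 0.168, -0.002, -0.001]
contact_force: [-0.2, 1.3, -3.6]
width: 0.046
[-4.600e-01  1.250e-01 -3.300e-02  1.417e+00 -1.000e-03  2.343e+00]
shift cm [ 0.08 -0.14 13.41] turn deg [-0.12  0.16 -0.44]
```

Lower gently, check force.

```bash
python3 -m pendant '{"jaw":[255,255,255,255,255,255],"translation":[[0.1,-0.1,3],[0.1,-0.1,7],[0.1,-0.1,10],[0.1,-0.1,12.5],[0.1,-0.1,13.4],[0.1,-0.1,13.4]],"turn":[[0,0,-0.4],[0,0,-0.4],[0,0,-0.4],[0,0,-0.4],[0,0,-0.4],[0,0,-0.4]]}' 80
```

```text
t: 14.65
tool_pos: [0.5874, -0.1435, 0.015]
orientation: [0.985, 0.175, -0.001, -0.0]
contact_force: [-0.0, 0.5, -4.8]
width: 0.0459
```

```bash
python3 -m pendant '{"jaw":[255,255,255,255],"translation":[[0,0,0.2],[0,0,0.4],[0,0,0.4],[0,0,0.4]],"turn":[[0,0,0],[0,0,0],[0,0,0],[0,0,0]]}' 80
```

```text
t: 15.15
tool_pos: [0.5871, -0.1435, 0.0109]
orientation: [0.985, 0.175, -0.001, -0.0]
contact_force: [-0.5, -0.2, -5.1]
width: 0.0463
```

```bash
python3 -m pendant '{"jaw":[255,255,255],"translation":[[0,0,0.1],[0,0,0.2],[0,0,0.2]],"turn":[[0,0,0],[0,0,0],[0,0,0]]}' 80
```

```text
t: 15.52
tool_pos: [0.5871, -0.1435, 0.0107]
orientation: [0.985, 0.175, -0.001, 0.0]
contact_force: [-8.7, 2.9, 12.4]
width: 0.0462
```

```bash
python3 -m pendant '{"jaw":[240,120,0,0,0,0,0,0,0],"translation":[[0,0,-0.1],[0,0,-0.1],[0,0,-0.1],[0,0,-0.1],[0,0,-2],[0,0,-5],[0,0,-9],[0,0,-13],[0,0,-15]],"turn":[[0,0,0],[0,0,0],[0,0,0],[0,0,0],[0,0,0],[0,0,0],[0,0,0],[0,0,0],[0,0,0]]}' 80
python3 - <<'E'
from plan import *
g=28;Rt=frame(g,90,-1)
for h in(.13,):
    rel(np.array([.5871,-.1435,.030+h])-Rt[:,2]*(h*.0)+Rt[:,2]*.019,Rt)
P=pts(robot.grab_frame("side"));p=P.reshape(-1,3)
m=(p[:,2]>.035)&(p[:,2]<.055)&(np.hypot(p[:,0]-.587,p[:,1]+.145)<.04);print(m.sum(),p[m].mean(0).round(4),p[m].max(0).round(3),p[m].min(0).round(3))
E
```

```text
t: 16.65
tool_pos: [0.5884, -0.144, 0.1625]
orientation: [0.985, 0.175, 0.001, 0.001]
contact_force: [0.7, -0.4, 0.3]
width: 0.0853
shift cm [ 0.2  -0.94  1.93] turn deg [ 17.21  24.43 -68.32]
112 [ 0.5878 -0.1403  0.0433] [ 0.611 -0.118  0.049] [ 0.564 -0.167  0.035]
```

```bash
python3 - <<'E'
from plan import *
Rt=frame(28,90,-1)
rel(np.array([.5871,-.1435,.030])-Rt[:,2]*.08,Rt)
E
python3 -m pendant '{"jaw":[0,0,0,0,0,0,0,0,0],"translation":[[0,0,0],[0,0,0],[0,0,0],[0,0,0],[0,0,0],[0,0,0],[0,0,0],[0,0,0],[0,0,0]],"turn":[[2.3,3.3,-9.2],[4.6,6.6,-18.4],[6.9,9.9,-27.6],[9.2,13.2,-36.8],[11.5,16.5,-46],[13.8,19.8,-55.2],[16,22.8,-63.7],[17.2,24.4,-68.3],[17.2,24.4,-68.3]]}' 80
python3 - <<'E'
from plan import *
Rt=frame(28,90,-1);print(robot.get_obs()["joint_pos"].round(2))
rel(np.array([.5871,-.1435,.030])-Rt[:,2]*.07,Rt)
rel(np.array([.5871,-.1435,.030])+Rt[:,2]*.019,Rt)
E
```

```text
shift cm [-1.46  3.37  6.35] turn deg [ 17.31  24.42 -68.3 ]
t: 17.82
tool_pos: [0.5869, -0.1436, 0.157]
orientation: [0.687, 0.685, 0.17, -0.174]
contact_force: [-1.0, 0.6, 0.3]
width: 0.0852
[-0.65  0.41  0.24  1.72  0.38  0.86]
shift cm [-5.97  0.06  4.2 ] turn deg [-0.29 -0.16 -0.25]
shift cm [-5.99  0.11 13.1 ] turn deg [-0.29 -0.16 -0.25]
```

```bash
python3 -m pendant '{"jaw":[0,0,0,0,0,0,0,0,100,180,255,255],"translation":[[-2,0,1],[-4.5,0.1,3],[-6,0.1,4.2],[-6,0.1,6.5],[-6,0.1,9],[-6,0.1,11.5],[-6,0.1,13],[-6,0.1,13],[-6,0.1,13],[-6,0.1,13],[-6,0.1,13],[-6,0.1,13]],"turn":[[0,0,0],[0,0,0],[-0.3,-0.2,-0.2],[-0.3,-0.2,-0.2],[-0.3,-0.2,-0.2],[-0.3,-0.2,-0.2],[-0.3,-0.2,-0.2],[-0.3,-0.2,-0.2],[-0.3,-0.2,-0.2],[-0.3,-0.2,-0.2],[-0.3,-0.2,-0.2],[-0.3,-0.2,-0.2]]}' 100
python3 -m pendant '{"jaw":[255,255,255],"translation":[[0,0,0],[0,0,0],[0,0,0]],"turn":[[0,0,0],[0,0,0],[0,0,0]]}' 100
python3 - <<'E'
from plan import *
o=robot.get_obs();Rt=R.from_quat(o["orientation"]).as_matrix();G=o["tool_pos"]-.019*Rt[:,2]
print("grasp pt",G.round(4),Rt.round(3))
s=robot.grab_frame("side");p=proj(s,G);h=35;i=s["img"][int(p[1])-h:int(p[1])+h,int(p[0])-h:int(p[0])+h,::-1]
cv2.imwrite("pics/g1.png",cv2.resize(i,(420,420),interpolation=2))
E
```

```text
t: 19.32
tool_pos: [0.5886, -0.1364, 0.0172]
orientation: [0.686, 0.687, 0.171, -0.168]
contact_force: [-1.2, -3.1, 6.7]
width: 0.046
t: 19.7
tool_pos: [0.5886, -0.1363, 0.0172]
orientation: [0.686, 0.687, 0.171, -0.168]
contact_force: [0.6, -1.4, 7.1]
width: 0.0458
grasp pt [ 0.5885 -0.1452  0.034 ] [[-0.001  1.     0.004]
 [ 0.885 -0.     0.466]
 [ 0.466  0.004 -0.885]]
```

View pics/g1.png

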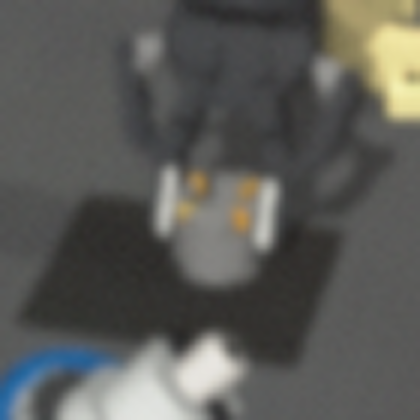

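```bash
cat > goal.py <<'E'
from plan import *
import sys
R0=R.from_quat([.686,.687,.171,-.168]).as_matrix();P0=np.array([.5886,-.1363,.0172]);C0=np.array([.5886,-.1435,.005]);c0=40.
def goal(d,phi=40.,off=(0,0)):
    Q=RH@R.from_euler("Z",90+phi-c0,degrees=True).as_matrix()
    return O+RH@np.array([off[0],off[1],d])+Q@(P0-C0),Q@R0
def cutter():  # cutter origin & axis in nominal head frame from measured tool
    o=robot.get_obs();Rt=R.from_quat(o["orientation"]).as_matrix();A=Rt@R0.T
    c=RH.T@(np.array(o["tool_pos"])+A@(C0-P0)-O)*1000;B=RH.T@A
    F=RH.T@np.array(o["contact_force"])
    print("t",round(float(o["t"]),2),"cutter mm",c.round(1),"tilt deg",np.rad2deg(B[:2,2]).round(1),"phi",round(np.rad2deg(np.arctan2(B[1,0],B[0,0]))+c0-90,1),"F head",F.round(1),"w",round(float(o["width"]),4))
def headrows(dx,dy,dz,rz=0): # head-frame mm/deg -> tool rows, about cutter axis
    o=robot.get_obs();Rt=R.from_quat(o["orientation"]).as_matrix();A=Rt@R0.T
    w=RH@np.array([0,0,np.deg2rad(rz)]);c=np.array(o["tool_pos"])+A@(C0-P0)
    Rz=R.from_rotvec(w).as_matrix();p=c+Rz@(np.array(o["tool_pos"])-c)+RH@np.array([dx,dy,dz])/1000
    print((dx,dy,dz,rz),"cm",(Rt.T@(p-o["tool_pos"])*100).round(2),"deg",np.rad2deg(Rt.T@w).round(2))
E
python3 - <<'E'
from goal import *
rel(*goal(.06))
p,Rg=goal(.06);x,c=ik(p,Rg[:,2],[.1,-.3,-.2,1.5,0]);print(p.round(3),x.round(2),c,j6(x,Rg))
o=robot.get_obs();Rt=R.from_quat(o["orientation"]);print("up10",Rt.inv().apply([0,0,10]).round(2))
E
```

```text
shift cm [ 35.73 -11.77  -3.55] turn deg [  14.05  -28.31 -102.81]
[0.47  0.163 0.215] [ 0.05 -0.51 -0.49  1.38  0.04] 1.540650123521221e-18 -0.1615207397219511
up10 [ 4.66  0.04 -8.85]
```

```bash
python3 -m pendant '{"jaw":[255,255,255,255,255,255,255,255,255,255,255,255],"translation":[[1,0,-2],[4,0,-7],[8,0,-14],[11,-0.7,-18],[15,-2.3,-17],[19,-3.9,-16],[23,-5.5,-15],[27,-7.1,-14],[31,-8.7,-13],[35,-10.2,-12],[38,-11.3,-11],[39.4,-11.7,-10.6]],"turn":[[0,0,0],[1.3,-2.6,-9.3],[2.6,-5.2,-18.6],[3.9,-7.8,-27.9],[5.2,-10.4,-37.2],[6.5,-13,-46.5],[7.8,-15.6,-55.8],[9.1,-18.2,-65.1],[10.4,-20.8,-74.4],[11.7,-23.4,-83.7],[13,-26,-93],[14,-28.3,-102.8]]}' 100
python3 - <<'E'
from goal import *
cutter();rel(*goal(.06));print(robot.get_obs()["joint_pos"].round(2))
E
```

```text
t: 21.25
tool_pos: [0.4685, 0.1653, 0.2948]
orientation: [-0.109, 0.988, 0.014, 0.106]
contact_force: [0.5, -0.5, -4.4]
width: 0.0455
t 21.25 cutter mm [ 50.5   2.5 122.2] tilt deg [-0.  -0.3] phi 40.3 F head [-2.6 -0.6 -3.6] w 0.0455
shift cm [ 1.59 -0.27  7.85] turn deg [0.17 0.03 0.43]
[ 0.05 -0.47 -0.32  1.52  0.04 -0.17]
```

```bash
python3 -m pendant '{"jaw":[255,255,255,255],"translation":[[0.5,-0.1,3],[1.1,-0.2,6],[1.6,-0.27,7.8],[1.6,-0.27,7.8]],"turn":[[0,0,0],[0.2,0,0.4],[0.2,0,0.4],[0.2,0,0.4]]}' 100
cat > cut2.py <<'E'
from goal import *
def csdf(q):
    r=np.hypot(q[:,0],q[:,1]);z=q[:,2];d=np.stack([r-24,np.maximum(z-40,-z)],1)
    return d.max(1).clip(None,0)+np.linalg.norm(d.clip(0),axis=1)
cutter()
o=robot.get_obs();Rt=R.from_quat(o["orientation"]).as_matrix();A=Rt@R0.T;c=(np.array(o["tool_pos"])+A@(C0-P0))*1000
for n in("top","side"):
    fs=[robot.grab_frame(n) for _ in range(3)];ps=np.vstack([pts(f).reshape(-1,3) for f in fs])*1000
    x=O*1000
    for w in(10,6,4):
        q=(ps-x)@RH;m=(np.hypot(q[:,0],q[:,1])<28)&(q[:,2]>-25)&(q[:,2]<24)&(abs(sdf(q))<w);s=ps[m]
        x=least_squares(lambda y:np.r_[sdf((s-y)@RH),(y-O*1000)/1.],x,loss="soft_l1",f_scale=1.).x
    N=m.sum();y=c.copy()
    for w in(8,5,3.5):
        q=(ps-y)@A
        m=(np.hypot(q[:,0],q[:,1])<28)&(q[:,2]>-5)&(q[:,2]<17)&(abs(csdf(q))<w);s=ps[m]
        y=least_squares(lambda v:np.r_[csdf((s-v)@A),(v-c)/1.],y,loss="soft_l1",f_scale=1.).x
    print(n,"arbor-nom head",(RH.T@(x-O*1000)).round(1),N,"cutter-nom head",(RH.T@(y-c)).round(1),m.sum(),"cutter rel arbor",(RH.T@(y-x)).round(1))
    p=proj(fs[0],(c+x)/2000);h=38;i=fs[0]["img"][int(p[1])-h:int(p[1])+h,int(p[0])-h:int(p[0])+h,::-1]
    cv2.imwrite("pics/%s_%s.png"%(sys.argv[1],n),cv2.resize(i,(400,400),interpolation=2))
cv2.imwrite("pics/%s.png"%sys.argv[1],np.hstack([cv2.imread("pics/%s_%s.png"%(sys.argv[1],n)) for n in("top","side")]))
E
python3 cut2.py p1
```

```text
t: 21.75
tool_pos: [0.4698, 0.1615, 0.2128]
orientation: [-0.102, 0.989, 0.013, 0.104]
contact_force: [0.1, 0.1, -4.6]
width: 0.0458
t 21.75 cutter mm [-1.9 -1.7 59.1] tilt deg [0.2 0.2] phi 39.6 F head [-2.8  0.  -3.6] w 0.0458
top arbor-nom head [-1.1 -1.1  0.3] 792 cutter-nom head [-1.9 -2.4  0.9] 169 cutter rel arbor [-2.7 -3.  59.7]
side arbor-nom head [ 1.9  0.3 -1.1] 1061 cutter-nom head [ 2.7 -1.   2.7] 335 cutter rel arbor [-1.1 -3.  62.9]
```

View pics/p1.png

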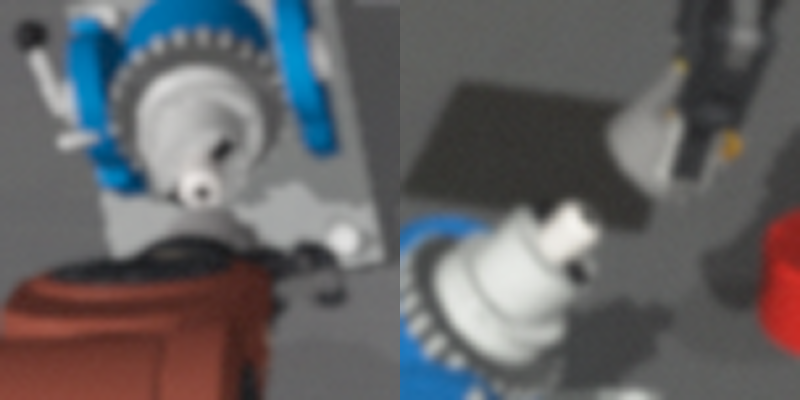

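```bash
python3 -c "
from goal import *
headrows(1.9,2.5,0);headrows(1.9,2.5,-34);headrows(1.9,2.5,-42)"
```

```text
(1.9, 2.5, 0, 0) cm [-0.17  0.25 -0.09] deg [0. 0. 0.]
(1.9, 2.5, -34, 0) cm [-1.75  0.25  2.92] deg [0. 0. 0.]
(1.9, 2.5, -42, 0) cm [-2.12  0.25  3.63] deg [0. 0. 0.]
```

```bash
python3 -m pendant '{"jaw":[255,255,255,255,255,255],"translation":[[-0.17,0.25,-0.1],[-0.7,0.25,0.9],[-1.2,0.25,1.9],[-1.75,0.25,2.9],[-2.1,0.25,3.6],[-2.1,0.25,3.6]],"turn":[[0,0,0],[0,0,0],[0,0,0],[0,0,0],[0,0,0],[0,0,0]]}' 100
python3 cut2.py p2
```

```text
t: 22.8
tool_pos: [0.4983, 0.1698, 0.1823]
orientation: [-0.102, 0.989, 0.013, 0.105]
contact_force: [-0.4, 0.2, -5.0]
width: 0.0461
t 22.8 cutter mm [ 1.3  0.6 16.6] tilt deg [0.1 0.2] phi 39.7 F head [-3.5  0.2 -3.6] w 0.0461
top arbor-nom head [-1.2 -1.2  0.4] 438 cutter-nom head [-3.  -2.8 -0.3] 136 cutter rel arbor [-0.5 -1.  15.9]
side arbor-nom head [ 2.   0.3 -0.9] 894 cutter-nom head [ 0.5 -0.8  3. ] 324 cutter rel arbor [-0.3 -0.5 20.5]
```

```bash
python3 -m pendant '{"jaw":[255,255,255],"translation":[[-0.14,0,0.27],[-0.28,0,0.53],[-0.28,0,0.53]],"turn":[[0,0,0],[0,0,0],[0,0,0]]}' 100; python3 -c "
from goal import *
cutter()"
```

```text
t: 23.48
tool_pos: [0.502, 0.1706, 0.1781]
orientation: [-0.102, 0.989, 0.013, 0.105]
contact_force: [-0.3, -0.1, -4.1]
width: 0.0458
t 23.48 cutter mm [ 1.5  0.5 11. ] tilt deg [0.1 0.2] phi 39.7 F head [-2.9 -0.1 -3. ] w 0.0458
```

```bash
python3 -m pendant '{"jaw":[255,255],"translation":[[-0.14,0,0.27],[-0.14,0,0.27]],"turn":[[0,0,0],[0,0,0]]}' 100; python3 -c "
from goal import *
cutter()"
```

```text
t: 23.72
tool_pos: [0.504, 0.171, 0.1759]
orientation: [-0.102, 0.989, 0.013, 0.105]
contact_force: [0.3, -0.9, -4.7]
width: 0.0456
t 23.73 cutter mm [1.6 0.5 8. ] tilt deg [0.1 0.2] phi 39.7 F head [-2.9 -1.  -3.7] w 0.0456
```

```bash
for i in 1 2; do python3 -m pendant '{"jaw":[255,255],"translation":[[-0.09,0,0.18],[-0.09,0,0.18]],"turn":[[0,0,0],[0,0,0]]}' 100 >/dev/null; python3 -c "
from goal import *
cutter()"; done
```

```text
t 23.98 cutter mm [1.6 0.5 6.1] tilt deg [0.1 0.2] phi 39.7 F head [-3.3 -0.4 -3. ] w 0.0458
t 24.23 cutter mm [1.6 0.5 4. ] tilt deg [0.1 0.2] phi 39.7 F head [-2.8 -0.4 -4.1] w 0.0462
```

```bash
for i in 1 2; do python3 -m pendant '{"jaw":[255,255],"translation":[[-0.05,0,0.09],[-0.05,0,0.09]],"turn":[[0,0,0],[0,0,0]]}' 100 >/dev/null; python3 -c "
from goal import *
cutter()"; done
```

```text
t 24.48 cutter mm [1.8 0.5 3.3] tilt deg [0.1 0.2] phi 39.7 F head [-3.4  0.8 -0.6] w 0.0462
t 24.73 cutter mm [1.8 0.5 2.6] tilt deg [0.1 0.2] phi 39.7 F head [-4.6  0.6  5.2] w 0.0457
```

```bash
python3 -c "
from goal import *
for a in(-2,-4,-6,-8,6):headrows(0,0,0,a)"
```

```text
(0, 0, 0, -2) cm [-0.    0.03 -0.  ] deg [-0.93 -0.    1.77]
(0, 0, 0, -4) cm [-0.    0.05 -0.  ] deg [-1.87 -0.    3.54]
(0, 0, 0, -6) cm [-0.    0.08 -0.  ] deg [-2.8  -0.    5.31]
(0, 0, 0, -8) cm [-0.01  0.1  -0.  ] deg [-3.73 -0.    7.07]
(0, 0, 0, 6) cm [-0.   -0.08 -0.  ] deg [ 2.8   0.   -5.31]
```

```bash
for i in 1 2 3; do python3 -m pendant '{"jaw":[255,255,255],"translation":[[0,0.02,0],[0,0.04,0],[0,0.04,0]],"turn":[[-0.7,0,1.3],[-1.4,0,2.65],[-1.4,0,2.65]]}' 100 >/dev/null; python3 -c "
from goal import *
cutter()"; done
```

```text
t 25.1 cutter mm [1.8 0.5 3. ] tilt deg [0.1 0.2] phi 36.6 F head [-5.4  0.2  9.9] w 0.0456
t 25.48 cutter mm [2.1 0.6 3.2] tilt deg [0.1 0.2] phi 33.7 F head [-3.9  0.6 12.4] w 0.0455
t 25.85 cutter mm [2.2 0.7 3.3] tilt deg [0.1 0.2] phi 30.7 F head [-3.5  0.8 12.2] w 0.0459
```

```bash
python3 -m pendant '{"jaw":[255,255,255,255],"translation":[[0.02,-0.03,-0.05],[0.02,-0.07,-0.05],[0.02,-0.1,-0.05],[0.02,-0.1,-0.05]],"turn":[[1,0,-2],[2.3,0,-4.4],[3.7,0,-7.1],[3.7,0,-7.1]]}' 100 >/dev/null; python3 -c "
from goal import *
cutter()";for i in 1 2 3; do python3 -m pendant '{"jaw":[255,255,255],"translation":[[0,-0.02,0],[0,-0.04,0],[0,-0.04,0]],"turn":[[0.7,0,-1.3],[1.4,0,-2.65],[1.4,0,-2.65]]}' 100 >/dev/null; python3 -c "
from goal import *
cutter()"; done
```

```text
t 26.35 cutter mm [2.  0.8 2.9] tilt deg [0.1 0.2] phi 38.7 F head [-2.8 -0.9  3.1] w 0.0455
t 26.73 cutter mm [1.8 0.8 2.4] tilt deg [0.  0.2] phi 41.7 F head [-2.4  0.4 -3.8] w 0.0457
t 27.1 cutter mm [2.  0.8 2.6] tilt deg [0.  0.2] phi 44.7 F head [-0.9  1.7 -5. ] w 0.0457
t 27.48 cutter mm [1.4 0.5 3.1] tilt deg [0.1 0.2] phi 47.7 F head [-2.7  0.3  4.2] w 0.0456
```

```bash
python3 -m pendant '{"jaw":[255,255,255],"translation":[[0,0.02,0],[0,0.055,0],[0,0.055,0]],"turn":[[-0.9,0,1.75],[-1.95,0,3.7],[-1.95,0,3.7]]}' 100 >/dev/null; python3 -c "
from goal import *
cutter()";for i in 1 2 3; do python3 -m pendant '{"jaw":[255,255],"translation":[[-0.05,0,0.09],[-0.05,0,0.09]],"turn":[[0,0,0],[0,0,0]]}' 100 >/dev/null; python3 -c "
from goal import *
cutter()"; done
```

```text
t 27.85 cutter mm [1.7 0.5 2.6] tilt deg [0.  0.2] phi 43.4 F head [-0.6  2.9 -1.8] w 0.0456
t 28.1 cutter mm [1.9 0.5 1.5] tilt deg [0.  0.2] phi 43.5 F head [-1.4  0.6 -4.9] w 0.0461
t 28.35 cutter mm [1.8 0.6 0.5] tilt deg [0.  0.2] phi 43.5 F head [-0.8  1.7 -4.7] w 0.0457
t 28.6 cutter mm [ 1.8  0.6 -0.5] tilt deg [0.  0.2] phi 43.5 F head [-0.7  2.  -4.1] w 0.0457
```

```bash
for i in 1 2 3; do python3 -m pendant '{"jaw":[255,255],"translation":[[-0.05,0,0.09],[-0.05,0,0.09]],"turn":[[0,0,0],[0,0,0]]}' 100 >/dev/null; python3 -c "
from goal import *
cutter()"; done
```

```text
t 28.85 cutter mm [ 1.8  0.6 -1.5] tilt deg [0.  0.2] phi 43.5 F head [ 0.1  2.7 -3.5] w 0.0459
t 29.1 cutter mm [ 1.9  0.6 -2.4] tilt deg [0.  0.2] phi 43.5 F head [-1.2  2.5 -0.4] w 0.0459
t 29.35 cutter mm [ 1.9  0.6 -2.5] tilt deg [0.1 0.2] phi 43.5 F head [-1.4  1.4 12.4] w 0.0456
```

```bash
python3 -m pendant '{"jaw":[255,255,255,255,255,255,255,255,255,255],"translation":[[-0.01,0,0.02],[-0.02,0,0.04],[-0.02,0,0.04],[-0.02,0,0.04],[-0.02,0,0.04],[-0.02,0,0.04],[-0.02,0,0.04],[-0.02,0,0.04],[-0.02,0,0.04],[-0.02,0,0.04]],"turn":[[0,0,0],[0,0,0],[0,0,0],[0,0,0],[0,0,0],[0,0,0],[0,0,0],[0,0,0],[0,0,0],[0,0,0]]}' 100 >/dev/null; python3 cut2.py p3
```

```text
t 30.6 cutter mm [ 1.8  0.6 -2.5] tilt deg [0.1 0.2] phi 43.5 F head [-1.8  1.6 18.3] w 0.0455
top arbor-nom head [-1.1 -1.4 22.2] 235 cutter-nom head [ -3.   -1.8 -10.6] 200 cutter rel arbor [ -0.1   0.2 -35.3]
side arbor-nom head [ 1.8 -0.2 16.3] 585 cutter-nom head [  0.   -0.8 -11.2] 442 cutter rel arbor [  0.1  -0.  -30. ]
```

```bash
python3 -m pendant '{"jaw":[255,255,200,100,0,0,0,0],"translation":[[0.03,0,-0.06],[0.05,0,-0.1],[0.05,0,-0.1],[0.05,0,-0.1],[0.05,0,-0.1],[0.05,0,-0.1],[0.05,0,-0.1],[0.05,0,-0.1]],"turn":[[0,0,0],[0,0,0],[0,0,0],[0,0,0],[0,0,0],[0,0,0],[0,0,0],[0,0,0]]}' 100
python3 cut2.py p4
```

```text
t: 31.9
tool_pos: [0.5111, 0.172, 0.1677]
orientation: [-0.129, 0.986, -0.005, 0.107]
contact_force: [0.7, 0.2, 0.1]
width: 0.0853
t 31.9 cutter mm [ 1.8  0.5 -2.9] tilt deg [0.  0.2] phi 43.5 F head [ 0.6  0.1 -0.4] w 0.0853
top arbor-nom head [-1.4 -1.4 16.2] 275 cutter-nom head [-3.2 -1.8 -9.9] 212 cutter rel arbor [  0.    0.1 -29. ]
side arbor-nom head [ 1.5 -0.1 15.9] 583 cutter-nom head [ -0.2  -0.6 -11.1] 432 cutter rel arbor [  0.1   0.1 -29.9]
```

View pics/p4.png

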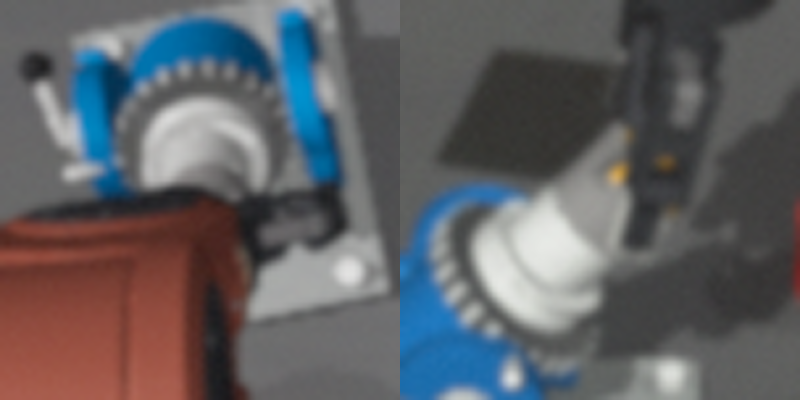

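The side view shows the cutter flush against the arbor, with the seam at about (560,200) and the jaws open. I'll retreat next.

```bash
python3 -m pendant '{"jaw":[0,0,0,0,0,0,0,0],"translation":[[0,0,-0.5],[0,0,-1.5],[0,0,-3],[0,0,-5],[0,0,-8],[0,0,-11],[0,0,-12],[0,0,-12]],"turn":[[0,0,0],[0,0,0],[0,0,0],[0,0,0],[0,0,0],[0,0,0],[0,0,0],[0,0,0]]}' 100
python3 - <<'E'
from goal import *
s=robot.grab_frame("side");t=robot.grab_frame("top");c=O+RH[:,2]*.02
k=[]
for f in(t,s):
    p=proj(f,c);h=30;k.append(cv2.resize(f["img"][int(p[1])-h:int(p[1])+h,int(p[0])-h:int(p[0])+h,::-1],(400,400),interpolation=2))
cv2.imwrite("pics/e1.png",np.hstack(k))
ps=pts(s).reshape(-1,3)*1000
q=(ps-(O*1000+RH@[1.8,0,-.9]))@RH;m=(np.hypot(q[:,0],q[:,1])<26)&(q[:,2]>15)&(q[:,2]<80);print("max height over shoulder mm",np.percentile(q[m][:,2],[50,90,97]).round(1),m.sum())
E
```

```text
t: 33.2
tool_pos: [0.4858, 0.17, 0.2856]
orientation: [-0.129, 0.986, -0.005, 0.108]
contact_force: [0.4, 0.4, -0.4]
width: 0.0855
max height over shoulder mm [31.9 39.9 40.7] 316
```

View pics/e1.png

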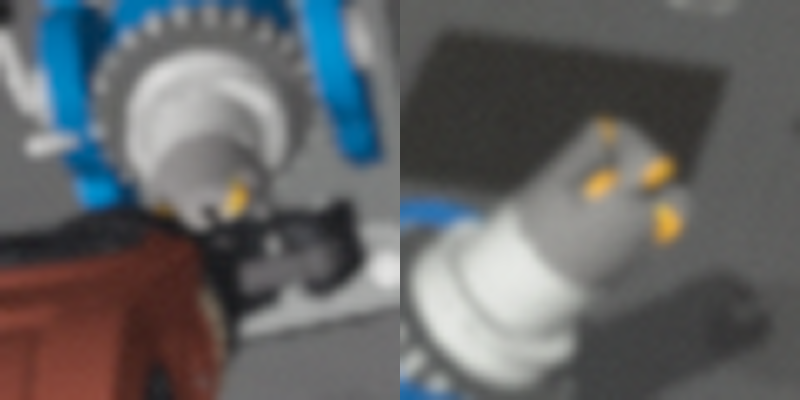

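The cutter sits flush and in line with the arbor, inserts outward. Its front is 40 mm above the shoulder, as it should be, and the gripper is clear. I'll hand in now.

```bash
python3 -c "
from bench import robot
print(robot.hand_in())"
```

```text
the job is handed in; nothing more can be done
None
```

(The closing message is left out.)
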